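# Pass a lens tray through a gated transfer chute

### The job

Push the tray of camera lenses along the chute until all of it is past the gate. The sprung gate blade blocks the way: hold it down with one fingertip on the long treadle beside the chute while the other finger pushes the tray over it, then let go so that the gate springs fully up behind the tray and the hand is clear. Only push the tray: do not grasp or lift it, do not ram it against the gate, and leave everything else on the bench where it is.

Things in the scene. Friction and masses are not known exactly. Their poses are not given: they have to be found in the camera images.
- chute: Bare metal chute fixed to the bench. Origin on the bench, under the gate, on the chute's centre line. +x: the way the tray must travel (roughly toward the robot's right), +y: left of that (away from the robot), z up. Runs from x = -225 (open end) to the end wall. Floor 50 mm above the bench; side walls 6 thick at y = 35..41 and -41..-35, tops 78 above the bench, nothing overhead.
- end_wall (a point): Middle of the inner face of the chute's end wall at x = +125, top 80 above the bench; a tray against it lies wholly past the gate. The chute's base plate and the hinge posts (70 high) reach out to y = -162 on the treadle's side.
- gate (a joint): Gate angle in rad: 0 = up (shut), 0.17 = fully down (stop). Blade and treadle are one rigid part turning about a line along the chute's x at y = -150, z = 62 mm; a spring holds it up, pressing the treadle down lowers both. About 4 to 8 N at the treadle's middle holds it down. From 0.12 on the blade is below the floor; let go, it springs back up.
- treadle (a point): Middle of the top face of the treadle: flat bare steel plate beside the chute (chute y -104..-47, x -205..+50), level and 74 mm above the bench when the gate is up. It tips as it goes down: a point at chute y sinks by about (150 mm + y) x angle, e.g. 11 mm at y = -85 at 0.17 rad. A fingertip may slide along it.
- blade (a point): Middle of the top edge of the gate blade: steel plate across the chute at chute x = 0, 6 thick, 40 wide (chute y -20..20), 14 mm above the chute floor when the gate is up.
- tray: Grey open plastic tray, six black lens barrels fixed in it, lying on the chute floor before the gate with 3 mm play each side. 90 long (x, along the chute's +x) x 64 wide, walls 30 high, lens tops 39 above its underside; about 0.25 kg. Origin at the centre of its underside; its rear end is a flat face at x = -45.
- label_roll: Bystander, to be left alone: white paper label roll standing on end, diameter 72, height 55 mm (origin under its middle).
- tape_roll: Bystander, to be left alone: brown cardboard tape ring lying flat, diameter 84, height 24 mm (origin under its middle).
- lens: Bystander, to be left alone: single black lens barrel standing on the table, diameter 36, height 38 mm (origin under its middle).
- carton: Bystander, to be left alone: small white carton, 90 x 75 x 85 high mm (origin under its middle).
- white_tub: Bystander, to be left alone: white lidded tub, diameter 90, height 120 mm (origin under its middle).
- black_tub: Bystander, to be left alone: black lidded tub, diameter 80, height 110 mm (origin under its middle).
- screwdriver: Bystander, to be left alone: screwdriver lying on the table.
Mind the look-alikes: they are no part of the job. What is shaped like the tray but red is not meant.

How it is judged:
On the way, in this order (a step that is already met when the one before it is completed fails the run):
1. a finger holds the gate down while the tray passes over it (value of joint gate above 0.1 rad and contact force between the fingers and gate above 0.5 N and x of tray in the frame of chute between -0.04 and 0.04 m), for 0.2 s.
2. all of the tray is past the gate (x of tray in the frame of chute between 0.047 and 0.086 m and y of tray in the frame of chute between -0.008 and 0.008 m and height (world z) of tray between 0.046 and 0.054 m and angle between tray's own z axis and vertical below 0.06 rad), for 0.1 s.
At the end, for the whole second after the job is handed in: The tray lies flat on the chute floor at rest, wholly past the gate (its rear end beyond the blade, its centre 47 to 86 mm beyond the middle of the blade), and the gate has sprung up again behind it (angle under 0.025 rad) (all of step 2 and value of joint gate below 0.025 rad and linear speed of tray below 0.02 m/s); the robot touches nothing.
It fails at once if the tray is lifted or tipped (height (world z) of tray above 0.062 m or angle between tray's own z axis and vertical above 0.2 rad).
It fails at once if the tray is rammed against the gate (over 15 N) (contact force between tray and gate above 15 N).
It fails at once if another thing on the bench is moved by more than 30 mm (distance of any of label_roll, tape_roll, lens, carton, white_tub, black_tub, screwdriver from where it was at the start of the episode above 0.03 m).
It also fails if it takes over 38 s, if anything falls off the work surface, if the arm or the gripper's body presses on something with over 40 N, if the wrist force passes 120 N, or if a joint passes its speed limit or range.

### The arm

A 7-joint arm with a two-finger parallel gripper is mounted at the origin on the work surface. World frame = base frame: x ahead of the robot, y to its left, z up, the work surface at z = 0. Lengths are in m, angles in rad, forces in N, time in s.
With the tool pointing down it reaches from about 0.35 to 0.9 m from the base axis. Payload 8.1 kg.
Tool frame: the origin (TCP) lies at the very end of the fingers, on their centre line; the grasp point (between the pads) lies 19 mm behind it; x points along the fingers, y is the direction in which the jaws open and shut, and the axes are right-handed (so a half turn about x gives the same grasp; the last joint's range is limited). The gripper opens to 92 mm and grips with 3 to 60 N. Pads are 19 mm wide; open, the fingers measure 130 mm over their backs; the gripper's body (75 mm by 190 mm) begins 47 mm behind the grasp point.
Start: joints at [-0.103, 0.434, 0.025, 1.573, -0.012, 1.134, -0.075], TCP at [0.625, -0, 0.227] pointing down, gripper open.
Joint ranges: [-2.62, 2.62], [-0.44, 2.09], [-1.27, 1.32], [0.08, 2.57], [-1.32, 4.46], [0.12, 2], [-2.74, 2.74]. Speed limits (rad/s): [2.22, 2.22, 3.01, 3.01, 3.14, 3.14, 3.14].

### API

Orientations are given as a rotation vector (axis times angle).
In Python, from cell import arm gives the robot as it stands.
- The arm moves only by the tool servo_tool, never from a script. Its argument "plan" is a list of rows, each a list of 2 entries, a list of its own where there are three numbers: the shift along the world's x, y, z in cm, then the turn, a rotation vector about the world's x, y, z in degrees. A call has 1 to 12 rows; each row is the pose to reach, as a shift and turn from the pose measured when the call began; what a row does not reach only later rows make up. A row lasts 1/10 s, in which the tool goes at most 50 mm and 8.59 degrees, less where a joint would pass 70% of its speed; a pose out of reach is approached as far as the arm can. A call with a gripper value outside its range is refused whole. "grip" is the opening, from 0 (shut) to 1 (fully open), set as the call begins (left out, the last holds). The fingers move at their own pace and stop on an object; "squeeze" is the grip in N (left out, the last holds). Time passes only in rows, so rows that repeat a pose let the fingers close. It gives the time, the measured TCP pose, the force and the opening at its end, in the units of the state.
- arm.observe(): the state, without advancing time (a new reading comes with each control period).
- arm.get_image(name): name is "scene" or "side" or "wrist"; returns a dict with "frame" (384x512x3 uint8, blue, green, red), "fx", "fy", "cx", "cy" (pixels), "position" and "rotation" of the camera in the world. Camera axes: x right, y down, z forward; pixel columns grow to the right and rows downward; lengths in m; the calibration is good to about 2 mm. A picture is of the moment at which its call begins. There is no depth.
- arm.sign_off(): hands the job in, once; it reports no verdict.
Trained networks look in a picture, given as the dict that the camera call returned (one of the last four; its "shot" number tells which), for a name from the list of things; names that differ only in an ending like _2 or _b are one class to them, and where a whole thing is asked for, a point or a joint stands for the part that bears it (a point fixed in the world has none). Each returns a list of dicts, best first, with "score" (0 to 1); they miss things now and then, are a little off and sometimes report something else, mostly with a low value. They report only what shows in the picture. A call takes as long as a camera call. They do not tell look-alikes from the thing itself.
- arm.search_frame(picture, query): "at" ([column, row] in pixels, amid what is visible of it).
- arm.trace(picture, query): "pixels" (384x512 bool, what is visible of it) and "at" ([column, row] in pixels, amid what is visible of it).
The state is a dict: "clock": time; "joints": joint angles; "dq": joint speeds; "joint_efforts": joint torques, N m; "position": TCP position; "ee_rot": TCP orientation; "force": force on the tool from outside, world axes, zero at the start; "ft_torque": the same for the moment, N m; "width": opening from 0.0 (shut) to 1.0 (fully open).
Only numpy, scipy, OpenCV 4.12 (cv2) and the standard library are available. Lean on these libraries where they do the work, as an engineer would, in place of code of your own. Each camera call takes 0.05 s, during which the arm holds its last target.

## Working session

There is one attempt and no reset: what is moved stays moved. The work goes in short steps, Python scripts to look and compute and a tool call to move; the robot and the scene stay as the last step left them, time stands still between calls to the robot, and variables do not carry over. Pictures are saved under pics/ and viewed, and the job is handed in when it is done.

Besides the shell and the picture viewer there is one more tool, called after "Request:" as name([rows], argument=value, ...), one row to a line, values as JSON. servo_tool: Moves the arm, as the interface text tells. Its arguments: {"type":"object","properties":{"plan":{"type":"array","items":{"type":"array"}},"grip":{"type":"number"},"squeeze":{"type":"number"}},"required":["plan"]}

```bash
mkdir -p pics
cat > h.py <<'E'
import numpy as np, cv2
from cell import arm
def ray(p,px):
    d=np.array([(px[0]-p['cx'])/p['fx'],(px[1]-p['cy'])/p['fy'],1.0])
    R=np.array(p['rotation']); 
    if R.shape!=(3,3):
        from scipy.spatial.transform import Rotation as Ro
        R=Ro.from_rotvec(R).as_matrix() if R.size==3 else Ro.from_quat(R).as_matrix()
    return np.array(p['position']),R@d,R
def onz(p,px,z):
    o,d,_=ray(p,px); return o+d*(z-o[2])/d[2]
def proj(p,X):
    _,_,R=ray(p,(0,0)); c=R.T@(np.array(X)-p['position']); return np.array([p['fx']*c[0]/c[2]+p['cx'],p['fy']*c[1]/c[2]+p['cy']])
E
python3 - <<'E'
from h import *
s=arm.observe(); print({k:np.round(v,3) for k,v in s.items()})
for n in ['scene','side']:
    p=arm.get_image(n); cv2.imwrite(f'pics/{n}0.png',p['frame']); print(n,p['position'],np.round(p['rotation'],3),p['fx'],p['cx'],p['cy'])
    for q in ['chute','tray','treadle','blade','gate','end_wall']:
        try: print(q,[(np.round(r['at']),round(r['score'],2)) for r in arm.search_frame(p,q)[:3]])
        except Exception as e: print(q,e)
E
```

```text
{'clock': np.float64(0.0), 'joints': array([-0.103,  0.435,  0.025,  1.574, -0.012,  1.134, -0.075]), 'dq': array([-0.001, -0.   ,  0.001,  0.001,  0.001, -0.   ,  0.   ]), 'joint_efforts': array([ 0.0000e+00, -6.6785e+01,  9.8500e-01, -3.1446e+01, -6.1000e-02,
        4.3000e-02,  0.0000e+00]), 'position': array([ 0.625, -0.   ,  0.226]), 'ee_rot': array([ 1.208,  1.21 , -1.21 ]), 'force': array([-1.025,  0.375, -0.254]), 'ft_torque': array([ 0.016,  0.033, -0.017]), 'width': np.float64(1.005)}
scene [ 1.15822318 -0.31285822  0.7415462 ] [-2.061 -1.29   0.551] 353.0044002637074 255.52081663709475 190.55907041367652
chute [(array([308., 181.]), 0.73), (array([276., 193.]), 0.68)]
tray [(array([306., 184.]), 0.82), (array([199., 263.]), 0.79)]
treadle [(array([279., 166.]), 0.96)]
blade [(array([281., 165.]), 0.96)]
gate [(array([278., 165.]), 0.79), (array([ 91., 243.]), 0.46)]
end_wall [(array([276., 189.]), 0.86)]
side [0.45966586 0.94096771 1.10456105] [-0.143  2.876 -1.153] 461.5321386672987 249.6210934079898 188.68299475509912
chute [(array([261., 235.]), 0.87), (array([271., 112.]), 0.24)]
tray [(array([224., 154.]), 0.94), (array([233., 226.]), 0.67), (array([264., 154.]), 0.47)]
treadle [(array([263., 228.]), 0.56)]
blade [(array([263., 230.]), 0.86), (array([233., 224.]), 0.53)]
gate [(array([262., 229.]), 0.6)]
end_wall [(array([259., 233.]), 0.91)]
```

View pics/scene0.png

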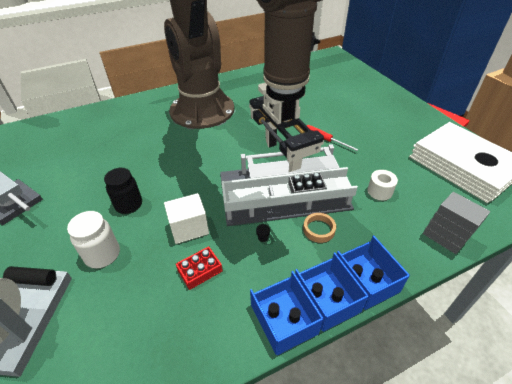

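View pics/side0.png

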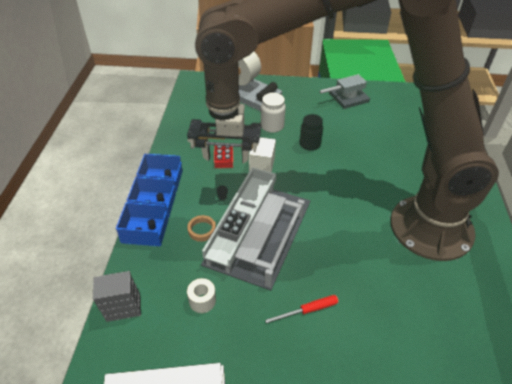

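Run:
```python
from h import *
p=arm.get_image('side'); c=p['frame'][160:295,190:325]; cv2.imwrite('pics/side1.png',cv2.resize(c,None,fx=5,fy=5,interpolation=cv2.INTER_CUBIC)[:600])
p=arm.get_image('scene'); c=p['frame'][135:225,210:365]; cv2.imwrite('pics/scene1.png',cv2.resize(c,None,fx=5,fy=5,interpolation=cv2.INTER_CUBIC))
p=arm.get_image('wrist'); cv2.imwrite('pics/wrist1.png',p['frame']); print(p['position'],p['rotation'],p['fx'])
```

```text
[0.6248498  0.08186279 0.38524687] [ 2.83420068e+00 -5.79709698e-04  8.42867983e-04] 329.08888841334067
```

View pics/side1.png

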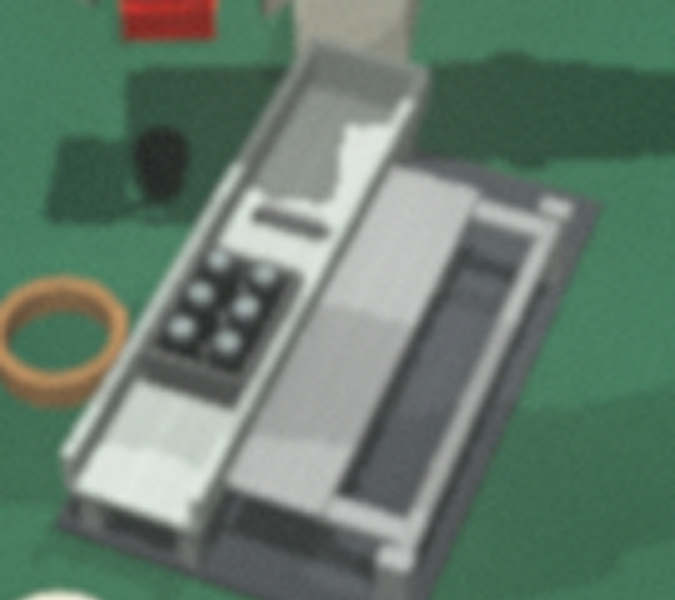

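View pics/scene1.png

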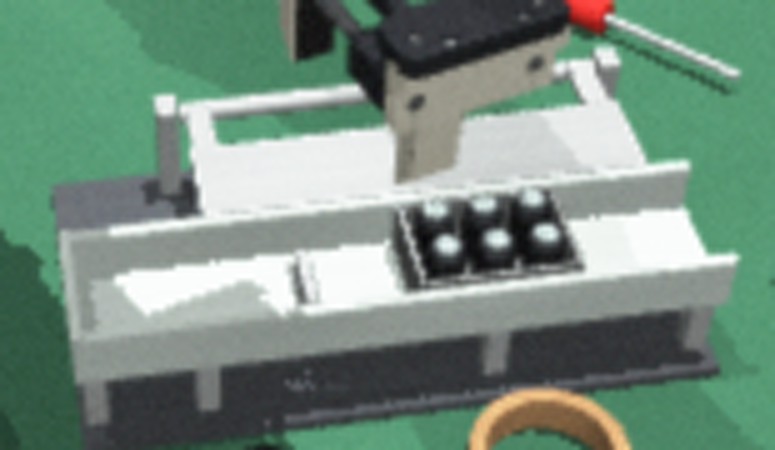

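View pics/wrist1.png

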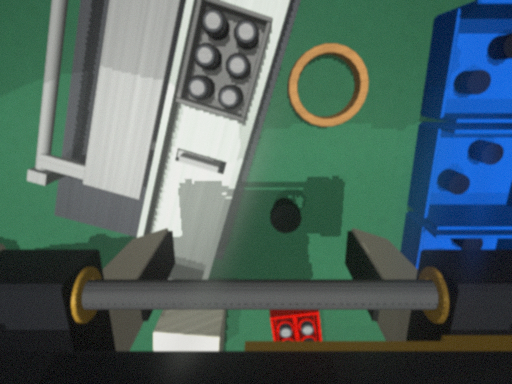

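```bash
cat > fit.py <<'E'
from h import *
from scipy.optimize import least_squares
ps=arm.get_image('side'); pw=arm.get_image('wrist'); pc=arm.get_image('scene')
S=lambda u,v:(u/5+190,v/5+160); C=lambda u,v:(u/5+210,v/5+135)
obs=[(ps,(50,-47,74),S(392,167)),(ps,(50,-104,74),S(480,190)),(ps,(-205,-104,74),S(330,510)),(ps,(-205,-47,74),S(232,480)),
(ps,(0,20,64),S(256,208)),(ps,(0,-20,64),S(328,232)),
(pw,(50,-104,74),(84,186)),(pw,(50,-47,74),(136,199)),(pw,(0,20,64),(177,154)),(pw,(0,-20,64),(0,0)),
(pc,(0,20,64),C(310,300)),(pc,(0,-20,64),C(298,255)),(pc,(-225,41,78),C(738,260)),(pc,(-225,-35,78),C(688,165))]
obs=[o for o in obs if o[2]!=(0,0)]
obs=[o for o in obs if not(o[0] is pw and o[1][0]==0)]
def T(q,c):
    c_,s_=np.cos(q[2]),np.sin(q[2]); x,y,z=np.array(c)/1000
    return np.array([q[0]+c_*x-s_*y,q[1]+s_*x+c_*y,z])
f=lambda q:np.concatenate([proj(p,T(q,c))-u for p,c,u in obs])
if __name__=='__main__':
    r=least_squares(f,[0.65,0,-1.8],loss='soft_l1'); print(r.x,np.degrees(r.x[2]))
    print(np.round(f(r.x).reshape(-1,2),1)); np.save('q.npy',r.x); q=r.x
    for p,n in[(ps,'side'),(pw,'wrist'),(pc,'scene')]:
        im=p['frame'].copy(); im=cv2.resize(im,None,fx=3,fy=3,interpolation=cv2.INTER_CUBIC)
        def L(*pts):
            uv=[tuple(int(v) for v in (proj(p,T(q,c))*3+1)) for c in pts]
            for a,b in zip(uv,uv[1:]): cv2.line(im,a,b,(0,0,255),1)
        L((50,-47,74),(50,-104,74),(-205,-104,74),(-205,-47,74),(50,-47,74))
        L((0,20,64),(0,-20,64))
        for y in(35,41,-35,-41): L((-225,y,78),(125,y,78))
        L((125,35,80),(125,-35,80))
        o=np.array(proj(p,T(q,(-20,-40,60))))*3
        a,b=int(max(0,o[0]-380)),int(max(0,o[1]-290)); cv2.imwrite(f'pics/fit_{n}.png',im[b:b+590,a:a+790])
E
python3 fit.py
```

```text
[ 0.5621086   0.00719276 -1.84821687] -105.89502604189038
[[-0.3 -0.8]
 [-0.3 -0.4]
 [-0.6  0.8]
 [-0.6  0.4]
 [ 0.5 -1.5]
 [-1.7 -2.7]
 [-3.2 -1.1]
 [ 2.1  0.8]
 [ 0.6 -0.1]
 [ 0.  -1.4]
 [-0.7 -1.3]
 [-0.6 -0.8]]
```

View pics/fit_wrist.png

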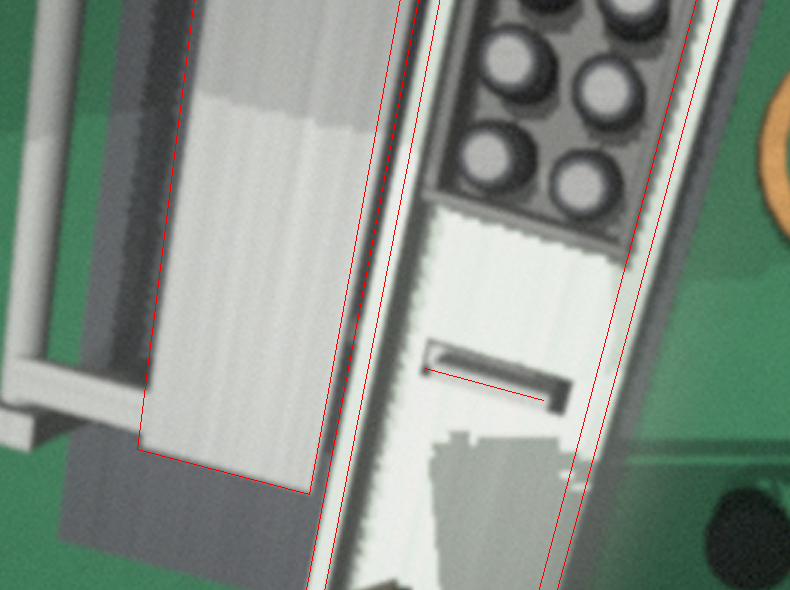

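View pics/fit_side.png

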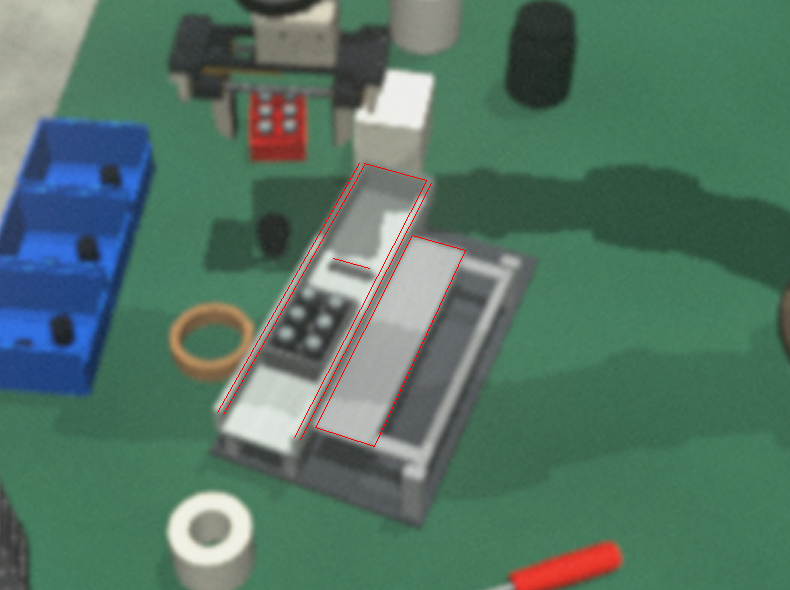

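Run:
```python
from h import *
p=arm.get_image('wrist'); c=p['frame'][0:200,60:320]; cv2.imwrite('pics/w3.png',cv2.resize(c,None,fx=3,fy=3,interpolation=cv2.INTER_CUBIC))
p=arm.get_image('side'); c=p['frame'][160:280,190:325]; cv2.imwrite('pics/s3.png',cv2.resize(c,None,fx=5,fy=5,interpolation=cv2.INTER_LANCZOS4))
```

```text
(no output)
```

View pics/w3.png

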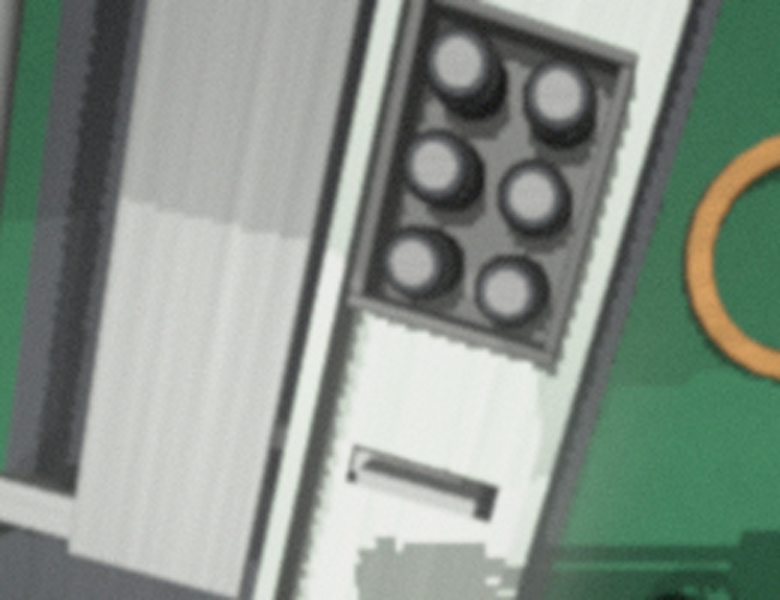

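```bash
cat > fit2.py <<'E'
import fit
from fit import *
W=lambda u,v:(u/3+60,v/3)
side=[o for o in obs if o[0] is ps and o[1][0]!=0]; sc=[o for o in obs if o[0] is pc]
pts=side+sc+[(pw,(50,-104,74),W(68,552)),(pw,(50,-47,74),W(242,600)),(pw,(0,-20,64),W(358,470)),(pw,(0,20,64),W(478,506))]
lines=[(-104,74,W(150,0),W(70,540)),(-47,74,W(360,0),W(245,590)),(41,78,W(693,0),W(527,560)),(-41,78,W(375,0),W(252,590))]
tray=[((-45,32,80),W(635,57)),((45,32,80),W(553,360)),((45,-32,80),W(352,300))]
def F(q):
    r=[proj(p,T(q,c))-u for p,c,u in pts]
    for y,z,a,b in lines:
        l=[]
        for u in(a,b):
            X=onz(pw,u,z/1000); d=X[:2]-q[:2]; yy=-np.sin(q[2])*d[0]+np.cos(q[2])*d[1]
            l.append((yy*1000-y)*.9)
        r.append(np.array(l))
    for c,u in tray: r.append(proj(pw,T(q,(c[0]+q[3]*1000,c[1]+q[4]*1000,c[2])))-u)
    return np.array(r)
r=least_squares(lambda q:F(q).ravel(),[.56,.007,-1.85,-.09,0],loss='soft_l1')
print(r.x,np.degrees(r.x[2])); print(np.round(F(r.x),1)); np.save('q.npy',r.x); q=r.x
for p,n in[(ps,'side'),(pw,'wrist'),(pc,'scene')]:
    im=cv2.resize(p['frame'],None,fx=3,fy=3,interpolation=cv2.INTER_CUBIC)
    def L(*pts):
        uv=[tuple(int(v) for v in (proj(p,T(q,c))*3+1)) for c in pts]
        for a,b in zip(uv,uv[1:]): cv2.line(im,a,b,(0,0,255),1)
    L((50,-47,74),(50,-104,74),(-205,-104,74),(-205,-47,74),(50,-47,74)); L((0,20,64),(0,-20,64))
    for y in(35,41,-35,-41): L((-225,y,78),(125,y,78))
    L((125,35,80),(125,-35,80)); t=q[3]*1000; L((t-45,32,80),(t+45,32,80),(t+45,-32,80),(t-45,-32,80),(t-45,32,80))
    o=np.array(proj(p,T(q,(-20,-40,60))))*3
    a,b=int(max(0,o[0]-380)),int(max(0,o[1]-290)); cv2.imwrite(f'pics/fit2_{n}.png',im[b:b+590,a:a+790])
E
python3 fit2.py
```

```text
[ 5.64599366e-01  6.83546387e-03 -1.85903095e+00 -9.97507709e-02
  1.73020568e-04] -106.51462762377933
[[-1.  -0.8]
 [-1.  -0.3]
 [-2.5  0.7]
 [-2.4  0.1]
 [ 0.8  0.5]
 [ 0.4 -0.8]
 [-0.1 -0. ]
 [ 0.2  0.3]
 [ 0.3  0. ]
 [-0.5 -0.5]
 [ 0.2  1.3]
 [-0.8  0.3]
 [ 0.9 -0.2]
 [ 0.3  0.8]
 [ 1.4  0.1]
 [-0.6 -1.7]
 [ 1.8 -3. ]
 [-0.1  1.1]
 [-1.8  0.5]]
```

View pics/fit2_wrist.png

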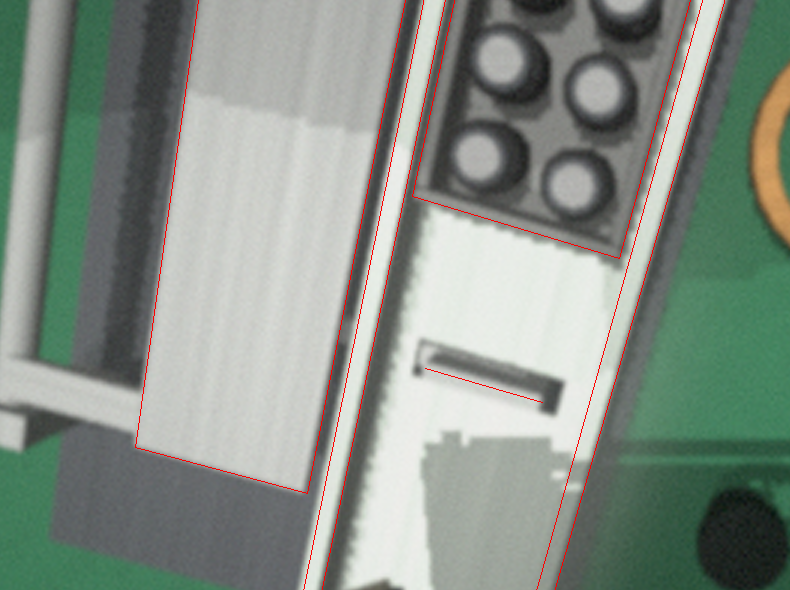

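View pics/fit2_side.png

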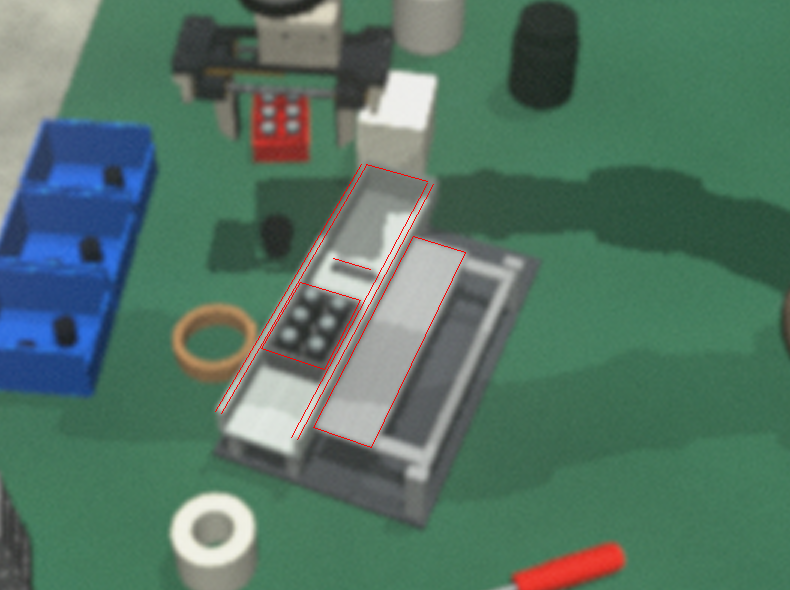

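View pics/fit2_scene.png

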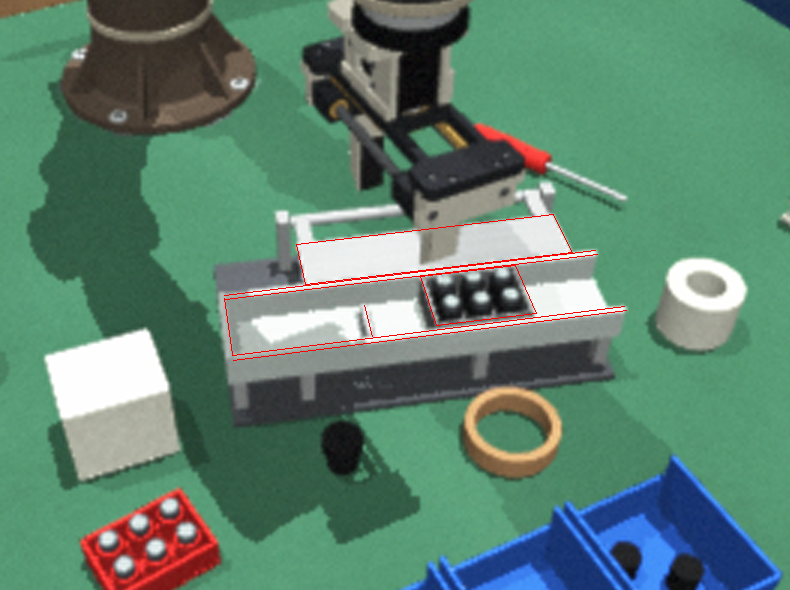

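```bash
cat > st.py <<'E'
from h import *
from scipy.spatial.transform import Rotation as Ro
q=np.load('q.npy'); q[2]=np.radians(-106.3)
def W(x,y): return np.array([q[0]+np.cos(q[2])*x-np.sin(q[2])*y,q[1]+np.sin(q[2])*x+np.cos(q[2])*y])
def Cc(P): d=np.array(P[:2])-q[:2]; return np.array([np.cos(q[2])*d[0]+np.sin(q[2])*d[1],-np.sin(q[2])*d[0]+np.cos(q[2])*d[1]])
def show():
    s=arm.observe(); R=Ro.from_rotvec(s['ee_rot']).as_matrix()
    print('t',round(float(s['clock']),2),'pos',np.round(s['position'],4),'chute mm',np.round(Cc(s['position'])*1000,1),'F',np.round(s['force'],1),'w',s['width'])
    print('toolx',np.round(R[:,0],3),'jaw deg',np.degrees(np.arctan2(R[1,1],R[0,1])))
    return s
E
python3 - <<'E'
from st import *
s=show()
for x in(-165,70-45-9.5): t=W(x/1000,-.038); print(x,t,(t-s['position'][:2])*100)
print('ux per cm',np.cos(q[2]),np.sin(q[2]))
E
```

```text
t 1.25 pos [ 0.625  -0.      0.2267] chute mm [-10.4  59.9] F [ 0.2 -0.3 -0.1] w 1.0026011124111263
toolx [ 0.  0. -1.] jaw deg -0.005916149286493458
-165 [0.57443677 0.17586867] [-5.05736058 17.58905776]
15.5 [0.52377643 0.00262382] [-10.12339467   0.26457224]
ux per cm -0.28066670892078777 -0.9598052919751869
```

Candidates for the tray: the grey one in the chute (scene 306,184; side 233,226) and the red look-alike (scene 199,263; side 224,154). I'm using the grey one, which the crops confirm is in the chute before the gate.

Request:
servo_tool([
  [[-1.3,4.4,0],[0,0,-5]],
  [[-2.5,8.8,0],[0,0,-10]],
  [[-3.8,13.2,-2],[0,0,-16.3]],
  [[-5.1,17.6,-5],[0,0,-16.3]],
  [[-5.1,17.6,-8],[0,0,-16.3]],
  [[-5.1,17.6,-10.6],[0,0,-16.3]],
  [[-5.1,17.6,-10.6],[0,0,-16.3]],
  [[-5.1,17.6,-10.6],[0,0,-16.3]],
  [[-5.1,17.6,-10.6],[0,0,-16.3]],
], grip=0.62)

```text
clock: 2.15
position: [0.5753, 0.1759, 0.1225]
ee_rot: [1.418, 1.06, -1.414]
force: [0.3, 0.2, 0.3]
width: 0.62
```

Run:
```python
from st import *
s=show()
for n in['wrist','side']:
    p=arm.get_image(n)
    im=cv2.resize(p['frame'],None,fx=1.5,fy=1.5) if n=='wrist' else cv2.resize(p['frame'][160:295,170:325],None,fx=4,fy=4,interpolation=cv2.INTER_CUBIC)
    cv2.imwrite(f'pics/{n}4.png',im)
```

```text
t 2.15 pos [0.5753 0.1759 0.1225] chute mm [-165.2  -37.2] F [0.3 0.2 0.3] w 0.6201796408475364
toolx [ 0.002  0.001 -1.   ] jaw deg -16.355184231639534
```

View pics/wrist4.png

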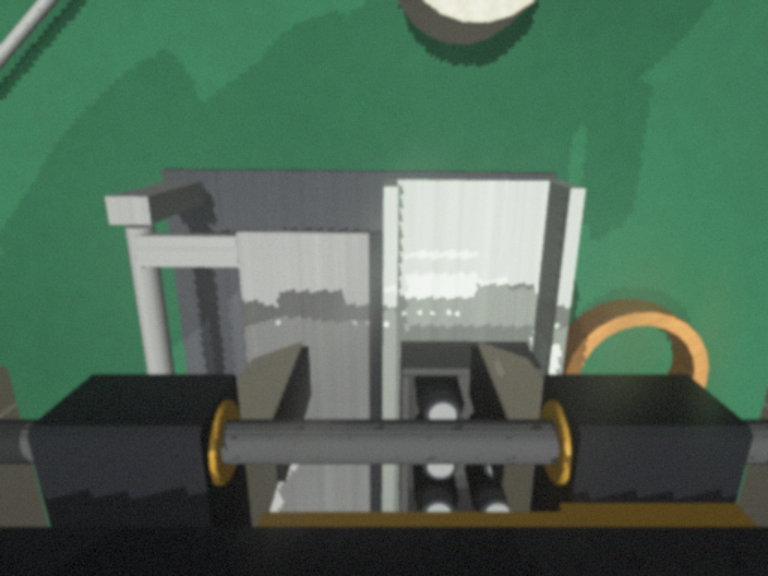

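View pics/side4.png

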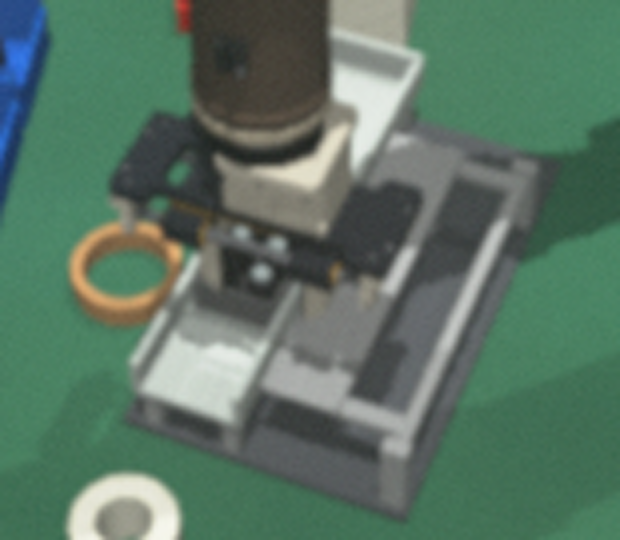

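Run:
```python
from st import *
s=show(); p=arm.get_image('wrist'); P=s['position']
for y in(-38-28.5,-38+28.5,-38-47.5,-38+47.5):
  for dx in(-9.5,9.5):
    w=W(-.165+dx/1000,y/1000); print('tip',y,dx,np.round(proj(p,[*w,P[2]])))
for x,y,z in[(-145,-32,80),(-145,32,80),(-145,-32,50),(-145,32,50),(-225,-35,78),(-225,35,78),(-205,-47,74),(-205,-104,74)]:
  print(x,y,z,np.round(proj(p,[*W(x/1000,y/1000),z/1000]),1))
c=p['frame'][100:300,130:420]; cv2.imwrite('pics/w5.png',cv2.resize(c,None,fx=2.75,fy=2.75,interpolation=cv2.INTER_CUBIC))
```

```text
t 2.25 pos [0.5752 0.1759 0.1224] chute mm [-165.3  -37.3] F [-0.1  0.5 -0.4] w 0.6172363911954164
toolx [ 0.003  0.001 -1.   ] jaw deg -16.35392713127732
tip -66.5 -9.5 [204. 230.]
tip -66.5 9.5 [206. 262.]
tip -9.5 -9.5 [312. 230.]
tip -9.5 9.5 [311. 262.]
tip -85.5 -9.5 [168. 230.]
tip -85.5 9.5 [171. 262.]
tip 9.5 -9.5 [348. 229.]
tip 9.5 9.5 [346. 262.]
-145 -32 80 [267.3 243.4]
-145 32 80 [361.9 243.2]
-145 -32 50 [266.3 225.4]
-145 32 50 [350.2 225.2]
-225 -35 78 [263. 123.]
-225 35 78 [378.  122.9]
-205 -47 74 [244.1 154.1]
-205 -104 74 [154.7 154.3]
```

View pics/w5.png

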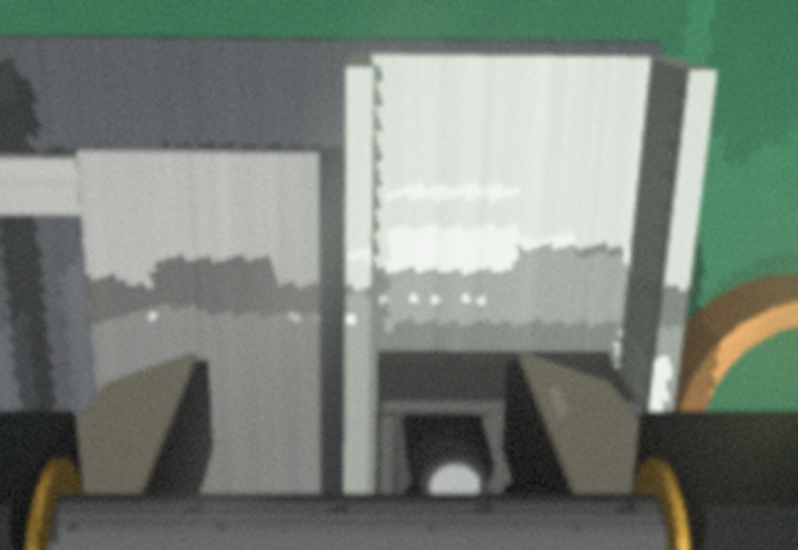

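Request:
servo_tool([
  [[-0.05,0,-2.5],[0,0,0]],
  [[-0.05,0,-4.2],[0,0,0]],
  [[-0.05,0,-4.6],[0,0,0]],
  [[-0.05,0,-5.0],[0,0,0]],
  [[-0.05,0,-5.3],[0,0,0]],
  [[-0.05,0,-5.6],[0,0,0]],
  [[-0.05,0,-5.6],[0,0,0]],
  [[-0.05,0,-5.6],[0,0,0]],
])

```text
clock: 3.1
position: [0.5751, 0.1756, 0.0668]
ee_rot: [1.419, 1.059, -1.413]
force: [-0.6, -2.2, 5.9]
width: 0.617
```

Run:
```python
from st import *
s=show()
for n in['side','scene']:
    p=arm.get_image(n)
    im=cv2.resize(p['frame'][160:295,170:325],None,fx=4,fy=4,interpolation=cv2.INTER_CUBIC) if n=='side' else cv2.resize(p['frame'][120:225,210:365],None,fx=5,fy=5,interpolation=cv2.INTER_CUBIC)
    cv2.imwrite(f'pics/{n}6.png',im)
```

```text
t 3.1 pos [0.5751 0.1756 0.0668] chute mm [-164.9  -37.3] F [-0.6 -2.2  5.9] w 0.6173827338914686
toolx [ 0.003  0.001 -1.   ] jaw deg -16.365971718959827
```

View pics/scene6.png

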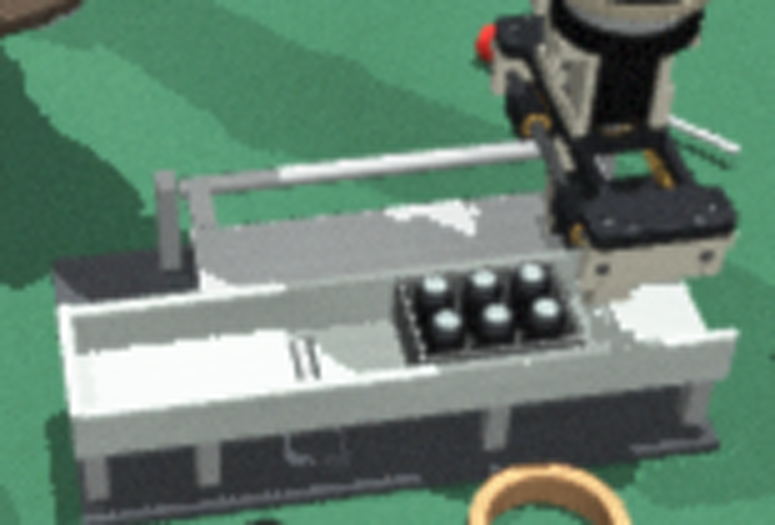

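View pics/side6.png

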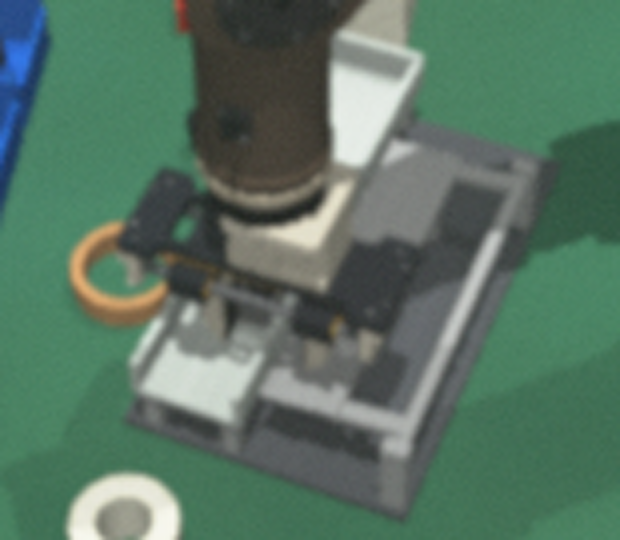

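Request:
servo_tool([
  [[0,0,-0.3],[0,0,0]],
  [[0,0,-0.5],[0,0,0]],
  [[0,0,-0.5],[0,0,0]],
  [[0,0,-0.5],[0,0,0]],
])

```text
clock: 3.6
position: [0.5754, 0.1756, 0.0625]
ee_rot: [1.42, 1.058, -1.413]
force: [-1.4, -2.0, 6.4]
width: 0.614
```

Run:
```python
from st import *
s=show()
p=arm.get_image('scene')
im=cv2.resize(p['frame'][160:215,210:310],None,fx=8,fy=8,interpolation=cv2.INTER_CUBIC)
cv2.imwrite(f'pics/scene7.png',im)
```

```text
t 3.6 pos [0.5754 0.1756 0.0625] chute mm [-165.  -37.] F [-1.4 -2.   6.4] w 0.6143893224841236
toolx [ 0.004  0.001 -1.   ] jaw deg -16.37330139616653
```

View pics/scene7.png

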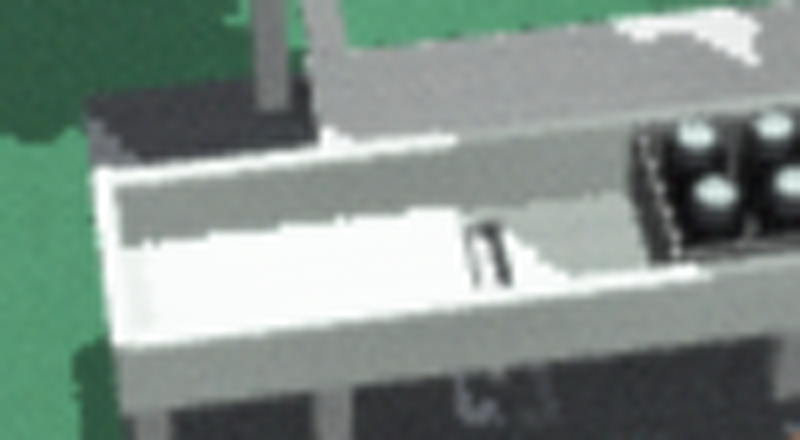

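Request:
servo_tool([
  [[-0.11,-0.38,-0.1],[0,0,0]],
  [[-0.22,-0.77,-0.1],[0,0,0]],
  [[-0.34,-1.15,-0.1],[0,0,0]],
  [[-0.45,-1.54,-0.1],[0,0,0]],
  [[-0.56,-1.92,-0.1],[0,0,0]],
  [[-0.67,-2.3,-0.1],[0,0,0]],
  [[-0.79,-2.69,-0.1],[0,0,0]],
  [[-0.9,-3.07,-0.1],[0,0,0]],
  [[-1.01,-3.46,-0.1],[0,0,0]],
  [[-1.12,-3.84,-0.1],[0,0,0]],
  [[-1.12,-3.84,-0.1],[0,0,0]],
])

```text
clock: 4.75
position: [0.566, 0.1391, 0.063]
ee_rot: [1.424, 1.059, -1.408]
force: [1.4, 2.5, 5.0]
width: 0.62
```

Run:
```python
from st import *
s=show()
p=arm.get_image('scene')
im=cv2.resize(p['frame'][120:225,210:365],None,fx=5,fy=5,interpolation=cv2.INTER_CUBIC)
cv2.imwrite(f'pics/scene8.png',im)
```

```text
t 4.75 pos [0.566  0.1391 0.063 ] chute mm [-127.4  -35.7] F [1.4 2.5 5. ] w 0.6198246076305118
toolx [ 0.008  0.004 -1.   ] jaw deg -16.343880728547127
```

View pics/scene8.png

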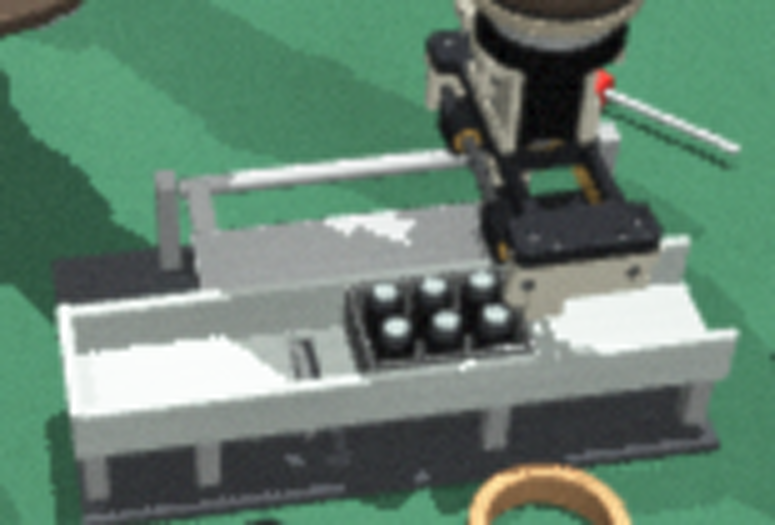

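Request:
servo_tool([
  [[-0.1,0.04,-0.25],[0,0,0]],
  [[-0.25,-0.34,-0.25],[0,0,0]],
  [[-0.38,-0.82,-0.25],[0,0,0]],
  [[-0.52,-1.3,-0.25],[0,0,0]],
  [[-0.66,-1.78,-0.25],[0,0,0]],
  [[-0.8,-2.26,-0.25],[0,0,0]],
  [[-0.94,-2.74,-0.25],[0,0,0]],
  [[-1.08,-3.22,-0.25],[0,0,0]],
  [[-1.22,-3.7,-0.25],[0,0,0]],
  [[-1.36,-4.18,-0.25],[0,0,0]],
  [[-1.5,-4.66,-0.25],[0,0,0]],
  [[-1.6,-5.0,-0.25],[0,0,0]],
])

```text
clock: 6.0
position: [0.5523, 0.0913, 0.0619]
ee_rot: [1.428, 1.059, -1.402]
force: [2.4, 4.6, 5.2]
width: 0.622
```

Run:
```python
from st import *
s=show()
p=arm.get_image('scene')
im=cv2.resize(p['frame'][120:225,210:365],None,fx=5,fy=5,interpolation=cv2.INTER_CUBIC)
cv2.imwrite(f'pics/scene9.png',im)
```

```text
t 6.0 pos [0.5523 0.0913 0.0619] chute mm [-77.6 -35.6] F [2.4 4.6 5.2] w 0.621753624443317
toolx [ 0.013  0.007 -1.   ] jaw deg -16.2893093560259
```

View pics/scene9.png

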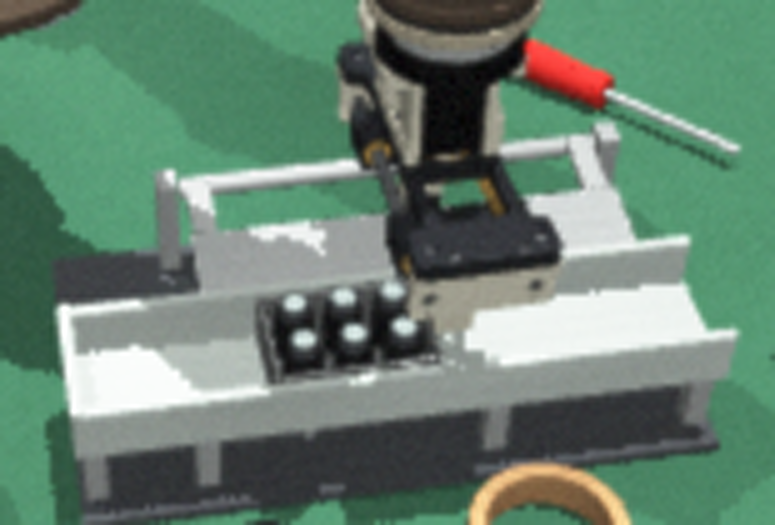

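Request:
servo_tool([
  [[-0.15,-0.3,-0.1],[-0.2,0.4,0]],
  [[-0.33,-0.8,-0.1],[-0.4,0.7,0]],
  [[-0.47,-1.28,-0.1],[-0.4,0.7,0]],
  [[-0.61,-1.76,-0.1],[-0.4,0.7,0]],
  [[-0.75,-2.24,-0.1],[-0.4,0.7,0]],
  [[-0.89,-2.72,-0.1],[-0.4,0.7,0]],
  [[-1.03,-3.2,-0.1],[-0.4,0.7,0]],
  [[-1.17,-3.68,-0.1],[-0.4,0.7,0]],
  [[-1.31,-4.16,-0.1],[-0.4,0.7,0]],
  [[-1.45,-4.64,-0.1],[-0.4,0.7,0]],
  [[-1.59,-5.12,-0.1],[-0.4,0.7,0]],
  [[-1.73,-5.6,-0.1],[-0.4,0.7,0]],
])

```text
clock: 7.25
position: [0.5371, 0.0369, 0.0622]
ee_rot: [1.42, 1.06, -1.409]
force: [2.6, 4.6, 6.2]
width: 0.618
```

Run:
```python
from st import *
s=show()
p=arm.get_image('scene')
im=cv2.resize(p['frame'][120:225,210:365],None,fx=5,fy=5,interpolation=cv2.INTER_CUBIC)
cv2.imwrite(f'pics/scene10.png',im)
```

```text
t 7.25 pos [0.5371 0.0369 0.0622] chute mm [-21.2 -34.8] F [2.6 4.6 6.2] w 0.6184552771999806
toolx [ 0.006  0.002 -1.   ] jaw deg -16.235367418473093
```

View pics/scene10.png

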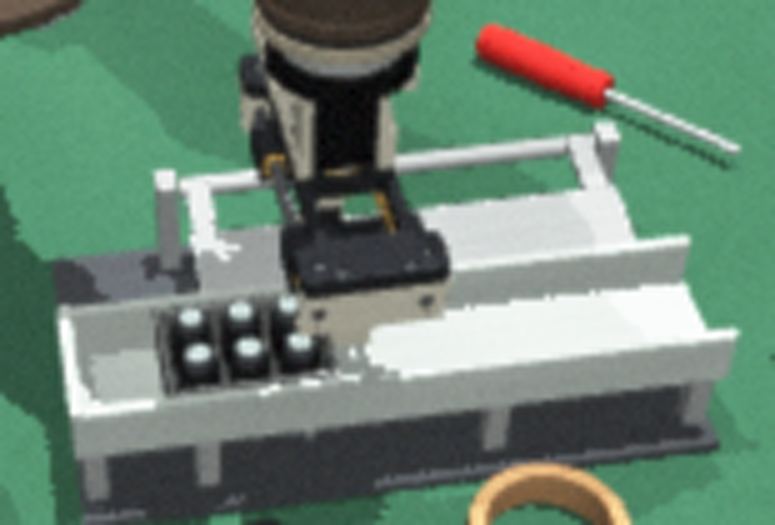

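Request:
servo_tool([
  [[-0.25,-0.36,-0.15],[0,0,0]],
  [[-0.39,-0.84,-0.15],[0,0,0]],
  [[-0.53,-1.32,-0.15],[0,0,0]],
  [[-0.67,-1.8,-0.15],[0,0,0]],
  [[-0.81,-2.28,-0.15],[0,0,0]],
  [[-0.94,-2.7,-0.15],[0,0,0]],
  [[-1.05,-3.1,-0.15],[0,0,0]],
  [[-1.15,-3.4,-0.15],[0,0,0]],
  [[-1.22,-3.6,-0.15],[0,0,0]],
  [[-1.22,-3.6,-0.15],[0,0,0]],
])

```text
clock: 8.3
position: [0.5271, 0.0016, 0.062]
ee_rot: [1.423, 1.059, -1.405]
force: [1.5, 3.5, 6.9]
width: 0.619
```

Run:
```python
from st import *
s=show()
p=arm.get_image('scene')
c=p['frame'].copy()
im=cv2.resize(c[150:225,210:320],None,fx=7,fy=7,interpolation=cv2.INTER_CUBIC)
for x in (0,15,25,105,115,125):
    u=proj(p,[*W(x/1000,.035),.078]); u=tuple(int(v) for v in (u-[210,150])*7+3); cv2.circle(im,u,3,(0,0,255),-1)
cv2.imwrite(f'pics/scene11.png',im)
p=arm.get_image('side'); im=cv2.resize(p['frame'][150:260,190:325],None,fx=5,fy=5,interpolation=cv2.INTER_CUBIC);cv2.imwrite(f'pics/side11.png',im)
```

```text
t 8.3 pos [0.5271 0.0016 0.062 ] chute mm [ 15.6 -34.6] F [1.5 3.5 6.9] w 0.6191659263885999
toolx [ 0.01   0.004 -1.   ] jaw deg -16.23315048097317
```

View pics/scene11.png

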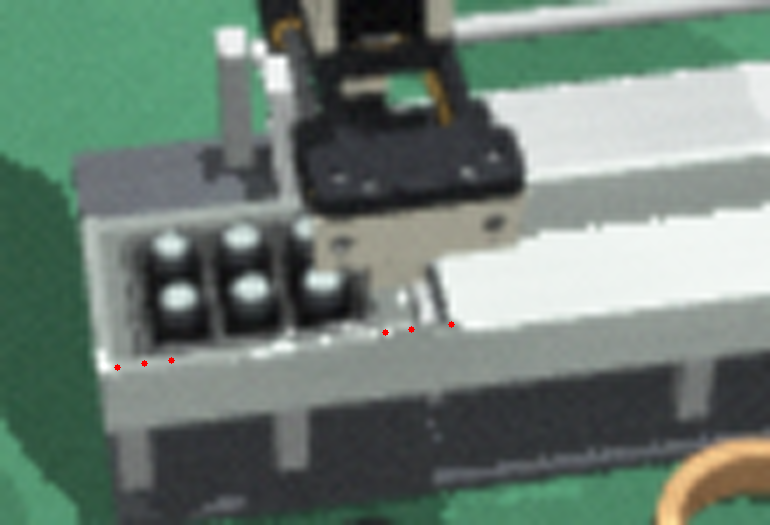

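View pics/side11.png

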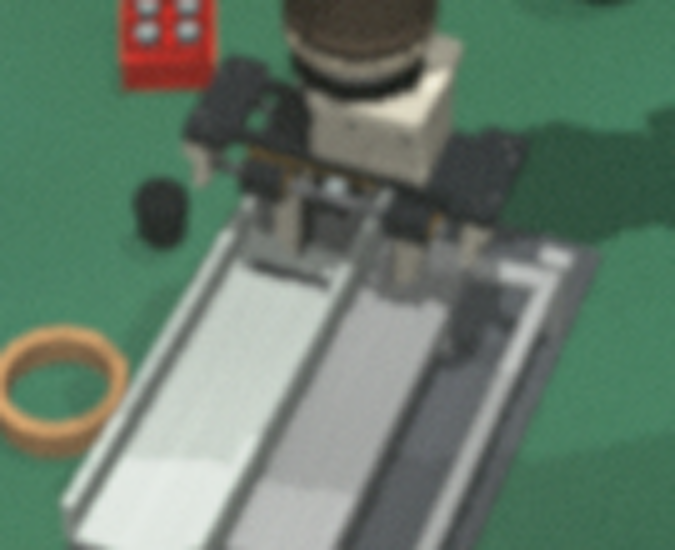

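Request:
servo_tool([
  [[0.07,0.25,-0.1],[0,0,0]],
  [[0.07,0.25,-0.05],[0,0,0]],
  [[0.07,0.25,0.4],[0,0,0]],
  [[0.07,0.25,0.9],[0,0,0]],
  [[0.07,0.25,1.5],[0,0,0]],
  [[0.07,0.25,3],[0,0,0]],
  [[0.07,0.25,6],[0,0,0]],
  [[0.07,3,9],[0,0,0]],
  [[0.07,7,12],[0,0,0]],
  [[0.07,11,14],[0,0,0]],
  [[0.07,13,14],[0,0,0]],
  [[0.07,13,14],[0,0,0]],
])

```text
clock: 9.6
position: [0.5272, 0.1358, 0.2028]
ee_rot: [1.421, 1.063, -1.4]
force: [-0.8, -0.5, -0.3]
width: 0.619
```

Run:
```python
from st import *
s=show()
p=arm.get_image('scene')
im=cv2.resize(p['frame'][150:225,210:320],None,fx=7,fy=7,interpolation=cv2.INTER_CUBIC)
def L(*pts):
    uv=[tuple(int(v) for v in (proj(p,[*W(x/1000,y/1000),z/1000])-[210,150])*7+3) for x,y,z in pts]
    for a,b in zip(uv,uv[1:]): cv2.line(im,a,b,(0,0,255),1)
L((23,32,80),(113,32,80),(113,-32,80),(23,-32,80),(23,32,80))
cv2.imwrite(f'pics/scene12.png',im)
p=arm.get_image('wrist'); cv2.imwrite('pics/wrist12.png',cv2.resize(p['frame'],None,fx=1.5,fy=1.5))
p=arm.get_image('side'); im=cv2.resize(p['frame'][150:260,190:325],None,fx=5,fy=5,interpolation=cv2.INTER_CUBIC);cv2.imwrite(f'pics/side12.png',im)
```

```text
t 9.6 pos [0.5272 0.1358 0.2028] chute mm [-113.2  -72.1] F [-0.8 -0.5 -0.3] w 0.6187821662147164
toolx [ 0.011  0.006 -1.   ] jaw deg -15.90769876498086
```

View pics/scene12.png

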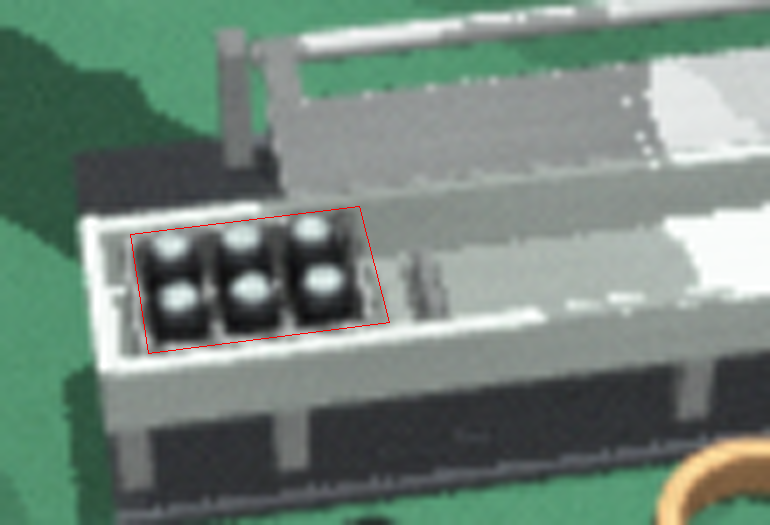

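View pics/side12.png

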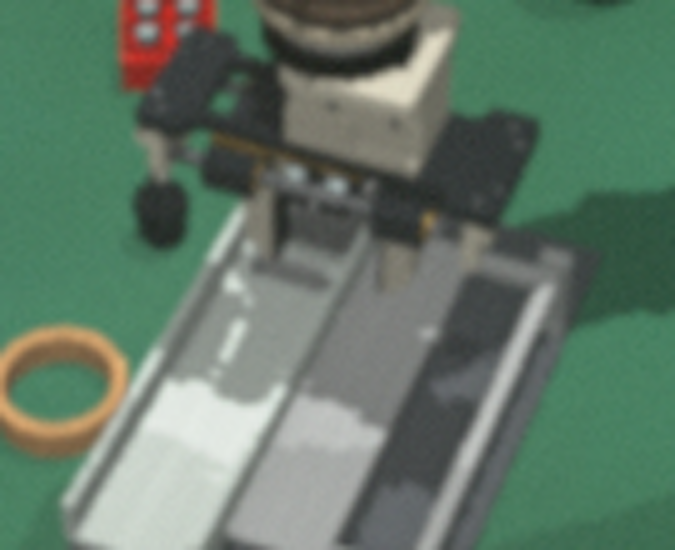

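View pics/wrist12.png

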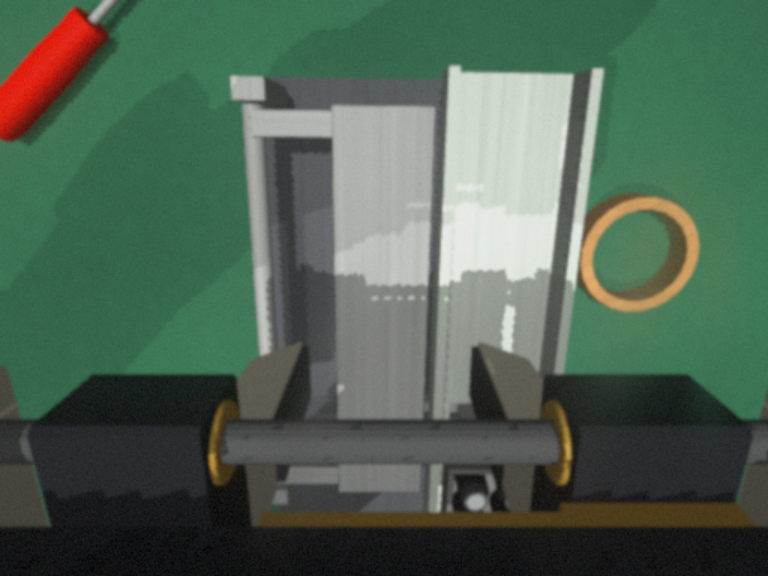

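Request:
servo_tool([
  [[0,3,2],[0,0,0]],
  [[-2,7,4],[0,0,0]],
  [[-4,11,6],[0,0,0]],
  [[-6,15,8],[0,0,0]],
  [[-6,15,8],[0,0,0]],
  [[-6,15,8],[0,0,0]],
  [[-6,15,8],[0,0,0]],
])

```text
clock: 10.45
position: [0.468, 0.278, 0.2809]
ee_rot: [1.423, 1.055, -1.41]
force: [1.5, 0.5, -0.5]
width: 0.62
```

Run:
```python
from st import *
s=show(); print(np.abs(s['dq']).max())
for n,(r0,r1,c0,c1),k in[('scene',(140,225,210,365),5),('side',(160,270,190,325),5)]:
    p=arm.get_image(n)
    im=cv2.resize(p['frame'][r0:r1,c0:c1],None,fx=k,fy=k,interpolation=cv2.INTER_CUBIC)
    def L(col,*pts):
        uv=[tuple(int(v) for v in (proj(p,[*W(x/1000,y/1000),z/1000])-[c0,r0])*k+2) for x,y,z in pts]
        for a,b in zip(uv,uv[1:]): cv2.line(im,a,b,col,1)
    L((0,0,255),(50,-104,74),(50,-47,74),(-205,-47,74),(-205,-104,74),(50,-104,74))
    L((255,0,0),(50,-104,66),(50,-47,57))
    cv2.imwrite(f'pics/{n}13.png',im)
```

```text
t 10.45 pos [0.468  0.278  0.2809] chute mm [-233.2 -168.9] F [ 1.5  0.5 -0.5] w 0.619520517991148
toolx [ 0.008  0.001 -1.   ] jaw deg -16.43912924921977
0.008314311438153166
```

View pics/scene13.png

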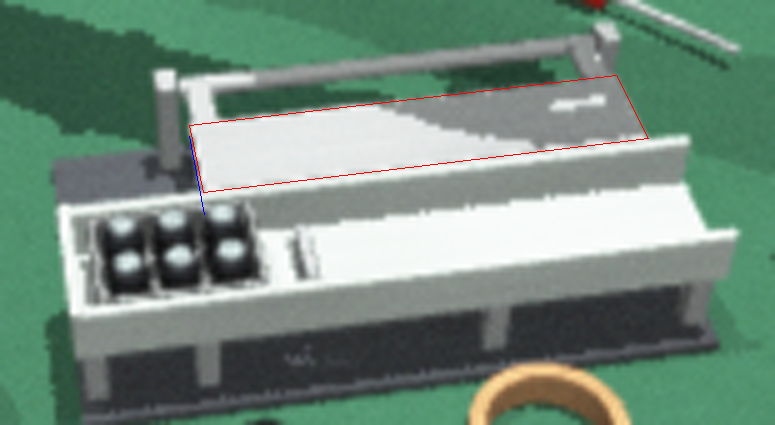

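View pics/side13.png

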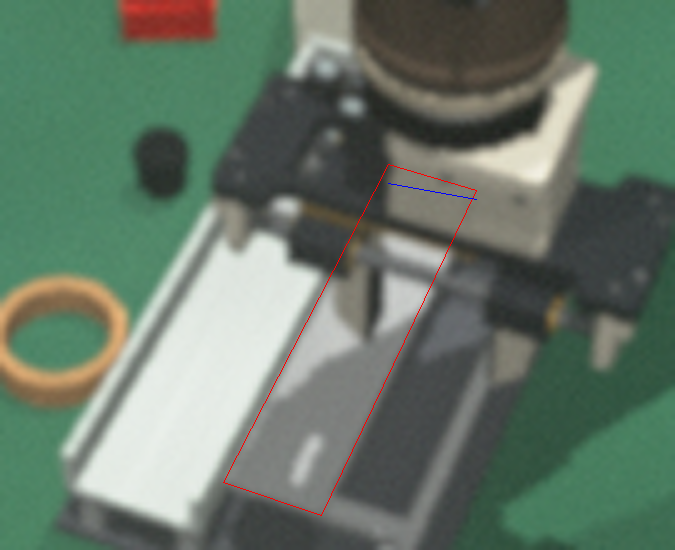

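```bash
python3 -c "
from cell import arm
print(arm.sign_off())"
```

```text
the job is handed in; nothing more can be done
None
```

I pushed the grey tray past the gate and handed the job in at about 10.5 s. Sign-off gives no verdict, so what follows is from my own last checks.

- **Pushing:** One fingertip held the treadle down with about 5–7 N while the other pushed the tray about 170 mm over the lowered blade. I then backed off 2.5 mm, lifted slowly and moved the hand clear.
- **Tray:** In the last scene pictures it lies flat past the blade. Its centre is about 68–70 mm beyond the blade, with roughly 11 mm left to the end wall.
- **Gate:** The treadle lines up with its "up" outline, and the blade stands up again behind the tray.
- **Hand and bench:** The last force reading, with the hand clear, was about 1.5 N, which is sensor noise. The bystanders visible in the last pictures looked unmoved, but I did not measure them.

**Limits of the checks:** In the last side picture the gripper hid the tray and the gate end, so the final check rests on the scene camera alone. The chute pose fit was good to about 2 mm; the side and wrist cameras differed by about 0.6° on its heading.

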